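Set the drill's speed dial to the orange index mark and start it

TASK

On the sloping control desk, turn the speed dial clockwise by its bar grip until its white pointer stands on the orange mark of the black index ring, and let go of it. Only then press the green start button gently, fully down, and let it come up. Do not shift the index ring, and leave the files, the tin and the sanding block where they lie.

Things in the scene. Friction and masses are not known exactly. Their poses are not given: they have to be found in the camera images.
- console: Control desk fixed to the bench, turned to an operator across the bench: grey-green wedge 180 mm deep (x), 270 wide (y), 50 high at its front (-x side, away from the robot), 154 at its back; its aluminium panel slopes 30 degrees from level, down to the front. Origin at the centre of its underside, z up. The dial is 52 mm to the +y side of the panel's middle, the start button 78 mm to the -y side.
- dial_grip (a point): On the dial's axis, at the height to grip, 35 mm out from the panel; turns with the dial. z = axis, square out of the panel; x = where the pointer points. Dial: grey disc 56 mm across, top 23 mm below this point, with a bar grip 50 mm long (x), 14 wide (y), 34 tall, top 11 mm above this point. A white line on the bar's pointer half runs down its end to a 3 mm wide white pointer.
- dial_pointer (a point): Tip of the dial's white pointer: 38 mm from the dial axis, level with the index ring's top. Same axes as dial_grip.
- index_mark (a point): Inner end of the orange mark, 38 mm from the dial axis, on top of the index ring. The mark is 6 mm wide and runs 14 mm outward. x points from the dial axis out along the mark, z square out of the panel. The ring is a black disc 104 mm across, 4 mm thick, under the dial; it is stiff and must not be turned.
- dial (a joint): Angle of the speed dial in rad, 0 at its slow stop, growing clockwise as seen looking at the panel, stop at 5.24. It turns with a light drag (about 0.1 N m) and stays where it is left.
- index_ring (a joint): Angle of the index ring in rad with the same zero and sense as the dial: the pointer is on the mark when both read the same.
- start_button_top (a point): Centre of the top face of the green start button, 30 mm across, 22 mm out from the panel, in a yellow housing 46 mm across and 12 mm tall. z square out of the panel.
- start_button (a joint): Travel of the start button in m: 0 when up, 0.006 fully down on a hard stop (spring, 6 N when down); it comes up by itself. It must not be pushed with more than 35 N.
- file_a: Loose file lying on the bench, 270 mm long along x, green handle (28 mm thick) to -x, steel blade to +x. Origin on its underside, at mid length. Leave alone.
- file_b: A second file like file_a. Leave alone.
- tin: Loose round tin with a blue cap, 60 mm across, 95 mm tall, upright; origin at the centre of its underside. Leave alone.
- sanding_block: Loose yellow sanding block, 100 x 55 x 22 mm; origin at the centre of its underside. Leave alone.

How it is judged (in metres and radians):
On the way, in this order (a step that is already met when the one before it is completed fails the run):
1. the dial's pointer is on the orange mark, at rest and let go (distance between dial_pointer and index_mark below 0.003 m and velocity of joint dial between -0.05 and 0.05 rad/s and contact force between the fingers and dial below 0.1 N), for 0.3 s.
2. the start button is pressed down (value of joint start_button above 0.0045 m), for 0.1 s.
At the end, for the whole second after the job is handed in: Pointer tip within 3 mm (half the mark's width) of the orange mark's middle, the ring's mark within 3 mm of where it was, the start button pressed after the dial was set and up again, files, tin and sanding block within 20 mm of where they were (distance between dial_pointer and index_mark below 0.003 m and distance of index_mark from where it was at the start of the episode below 0.003 m and value of joint start_button below 0.0015 m and distance of each of file_a, file_b, tin, sanding_block from where it was at the start of the episode below 0.02 m); the robot touches nothing.
It fails at once if the start button is pressed while the pointer is off the mark (value of joint start_button above 0.003 m and distance between dial_pointer and index_mark above 0.003 m).
It fails at once if the index ring is turned (its mark moves more than 4 mm) (distance of index_mark from where it was at the start of the episode above 0.004 m).
It fails at once if a file, the tin or the sanding block is shifted more than 20 mm (distance of any of file_a, file_b, tin, sanding_block from where it was at the start of the episode above 0.02 m).
It fails at once if the start button is pushed with more than 35 N (contact force between anything else and start_button above 35 N).
It also fails if it takes over 51 s, if anything falls off the work surface, if the arm or the gripper's body presses on something with over 40 N, if the wrist force passes 120 N, or if a joint passes its speed limit or range.

ROBOT

A 6-joint arm with a two-finger parallel gripper is mounted at the origin on the work surface. World frame = base frame: x ahead of the robot, y to its left, z up, the work surface at z = 0. Lengths are in mm, angles in rad, forces in N, time in s.
With the tool pointing down it reaches from about 275 to 1000 mm from the base axis. Payload 8.4 kg.
Tool frame: the origin (TCP) lies at the very end of the fingers, on their centre line; the grasp point (between the pads) lies 19 mm behind it; z points along the fingers, y is the line along which they close (so a half turn about z gives the same grasp; the last joint's range is limited). The gripper opens to 85 mm and grips with 20 to 120 N. Pads are 22 mm wide; open, the fingers measure 114 mm over their backs; the gripper's body (76 mm by 85 mm) begins 54 mm behind the grasp point. The pads swing forward as they close: fully open they stand 13 mm farther back than shut.
Start: joints at [1.176, 0.353, 1.633, -0, 1.155, -0.002], TCP at [239.234, 577.404, 231.281] pointing down, gripper open.
Joint ranges: [-2.63, 2.63], [-0.92, 2.1], [0.06, 2.66], [-1.3, 4.44], [0, 2.69], [-3.02, 3.02]. Speed limits (rad/s): [2.22, 2.22, 2.79, 3.14, 3.14, 3.14].

INTERFACE

Orientations are given as [roll, pitch, yaw] about the fixed x, y, z axes, in that order (R = Rz(yaw) Ry(pitch) Rx(roll)).
In Python, from rig import telemetry, imaging, r gives the robot as it stands. The module is installed in compiled form; this text tells all that it offers.
- The arm moves only by the tool step_arm, never from a script. Its argument "moves" is a list of rows, each a list of 3 entries, a list of its own where there are three numbers: the turn, a rotation vector about the tool's x, y, z scaled (see below), then the shift along the tool's x, y, z scaled (see below), then the opening, from -1 (shut) to 1 (fully open). A call has 1 to 8 rows; each row is the pose to reach, as a shift and turn from the pose commanded when the call began, along the tool's axes at that moment; what a row does not reach only later rows make up. The controller multiplies each number of a shift by 200 mm and each number of a turn by 45 degrees. A row lasts 1/10 s, in which the tool goes at most 50 mm and 8.59 degrees, less where a joint would pass 70% of its speed; a pose out of reach is approached as far as the arm can. A call with a number of a shift or a turn outside -1 to 1 is refused whole. A call with a gripper value outside its range is refused whole. The fingers move at their own pace and stop on an object; "squeeze" is the grip in N (left out, the last holds). Time passes only in rows, so rows that repeat a pose let the fingers close. It gives the time, the measured TCP pose, the force, the opening and the grip force at its end, in the units of the state.
- telemetry.sense(): the state, without advancing time (a new reading comes with each control period).
- imaging.grab_frame(name): name is "scene" or "side" or "wrist"; returns the picture (400x640x3 uint8, red, green, blue); there is no depth.
- imaging.calibration(name): a dict with "fx", "fy", "cx", "cy" (pixels), "cam_to_world" (4x4, takes a point from camera to world coordinates). Camera axes: x right, y up, looking along -z (the intrinsics and any distortion apply to the point x, -y, -z); pixel columns grow to the right and rows downward; lengths in mm; the calibration is good to about 2 mm. A picture is of the moment at which its call begins: read the wrist's pose just before it. calibration takes no time and is no camera call; for the wrist camera it gives the pose at the moment of the call.
- r.sign_off(): hands the job in; it is judged then, once.
Trained networks look in the newest picture that a camera, given by its name, has taken for a name from the list of things; names that differ only in an ending like _2 or _b are one class to them, and where a whole thing is asked for, a point or a joint stands for the part that bears it (a point fixed in the world has none). Each returns a list of dicts, best first, with "conf" (0 to 1); they miss things now and then, are a little off and sometimes report something else, mostly with a low value. They report only what shows in the picture. A call takes as long as a camera call.
- imaging.recognise(camera, name): "extent" ([left, top, width, height] in pixels, round what is visible of it).
- imaging.mark_of(camera, name): "xy" ([column, row] in pixels: a listed point, or the origin of a listed thing).
The state is a dict: "clock": time; "qpos": joint angles; "qvel": joint speeds; "joint_efforts": joint torques, N m; "eef_pos": TCP position; "tcp_rot": TCP orientation; "contact_force": force on the tool from outside, world axes, zero at the start; "wrist_torque": the same for the moment, N m; "opening": opening from 0.0 (shut) to 1.0 (fully open); "grasp_force": force on a finger pad.
Only numpy, scipy, OpenCV 4.12 (cv2) and the standard library are available. Lean on these libraries where they do the work, as an engineer would, in place of code of your own. Each camera call takes 0.05 s, during which the arm holds its last target. There are 200 camera calls.

## Working session

There is one attempt and no reset: what is moved stays moved. The work goes in short steps, Python scripts to look and compute and a tool call to move; the robot and the scene stay as the last step left them, time stands still between calls to the robot, and variables do not carry over. Pictures are saved under pics/ and viewed, at most 10 in all, crops included, and the job is handed in when it is done.

Besides the shell and the picture viewer there is one more tool, called by a JSON object that holds its "name" and its "arguments". step_arm: Moves the arm, as the interface text tells. Its arguments: {"type":"object","properties":{"moves":{"type":"array"},"squeeze":{"type":"number"}},"required":["moves"]}

```bash
mkdir -p pics
python3 - <<'E'
from rig import telemetry, imaging, r
import cv2, numpy as np
s=telemetry.sense();print({k:np.round(v,3).tolist() for k,v in s.items()})
ims=[]
for c in ["scene","side"]:
    im=imaging.grab_frame(c);cv2.imwrite(f"pics/{c}0.png",im[:,:,::-1])
    k=imaging.calibration(c);print(c,{a:np.round(b,3).tolist() for a,b in k.items()})
    for n in ["console","dial_grip","dial_pointer","index_mark","start_button_top","file_a","tin","sanding_block"]:
        print(n,[(np.round(d["xy"],1).tolist(),round(d["conf"],2)) for d in imaging.mark_of(c,n)][:3])
E
```

```text
{'clock': 0.0, 'qpos': [1.176, 0.354, 1.634, -0.0, 1.155, -0.002], 'qvel': [-0.001, -0.0, -0.001, -0.0, -0.001, -0.0], 'joint_efforts': [-0.001, -60.525, -34.207, 0.0, 0.009, -0.0], 'eef_pos': [239.06, 576.96, 230.566], 'tcp_rot': [-3.14, 0.0, 2.749], 'contact_force': [0.197, 0.444, 0.563], 'wrist_torque': [-0.006, -0.074, -0.001], 'grasp_force': 0.0, 'opening': 1.0}
scene {'fx': 466.065, 'fy': 466.065, 'cx': 322.974, 'cy': 214.461, 'cam_to_world': [[0.101, -0.698, 0.709, 1442.799], [0.995, 0.059, -0.085, -89.536], [0.018, 0.714, 0.7, 1023.593], [0.0, 0.0, 0.0, 1.0]]}
console [([297.5, 246.0], 0.78)]
dial_grip [([272.8, 220.3], 0.77)]
dial_pointer [([265.7, 224.9], 0.64)]
index_mark [([285.2, 215.0], 0.88)]
start_button_top [([295.3, 245.3], 0.69)]
file_a [([223.2, 240.3], 0.79), ([191.3, 243.8], 0.69)]
tin [([386.0, 268.7], 0.97)]
sanding_block [([376.5, 220.8], 0.61)]
side {'fx': 445.354, 'fy': 445.354, 'cx': 321.302, 'cy': 202.359, 'cam_to_world': [[0.79, 0.404, -0.462, 15.485], [-0.613, 0.53, -0.586, -601.144], [0.009, 0.746, 0.666, 811.103], [0.0, 0.0, 0.0, 1.0]]}
console [([346.5, 248.2], 0.59)]
dial_grip [([370.5, 218.8], 0.98)]
dial_pointer [([376.8, 237.0], 0.62)]
index_mark [([348.1, 221.5], 0.8)]
start_button_top [([340.8, 192.1], 0.6), ([349.8, 221.1], 0.16)]
file_a [([433.1, 340.2], 0.96), ([394.6, 314.1], 0.73)]
tin [([324.4, 178.5], 0.93)]
sanding_block [([265.8, 210.6], 0.96)]
```

View pics/scene0.png

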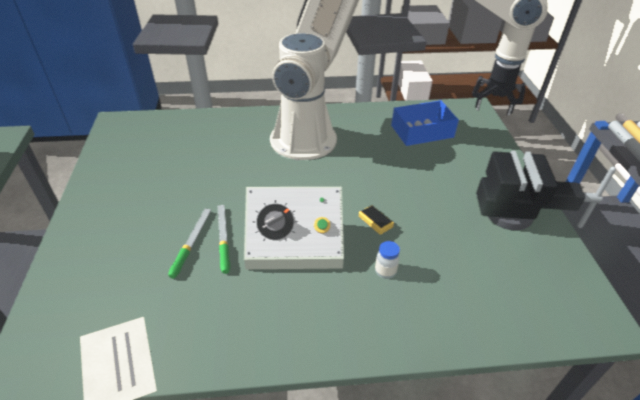

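View pics/side0.png

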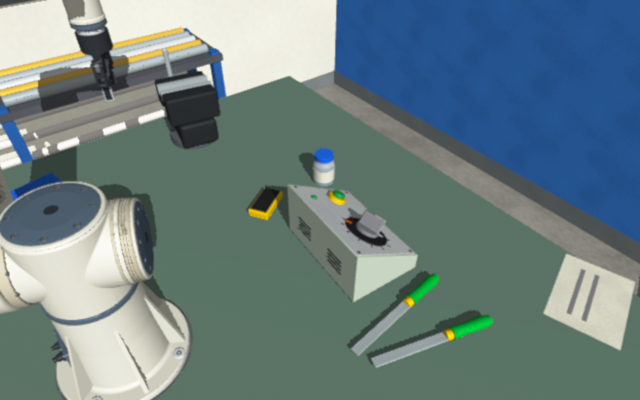

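The scene view shows the desk with its panel facing the camera. The dial is at about (274,221), the orange mark at (287,211) and the green button in its yellow housing at (322,224); the network's button position in this picture is wrong. The side view agrees, with the dial at (370,220), the button at (338,196) and the mark at (349,221).

```bash
cat > h.py <<'E'
import numpy as np
from scipy.optimize import least_squares
from scipy.spatial.transform import Rotation as Ro
from rig import telemetry, imaging, r
def proj(k,P):
    T=np.linalg.inv(k["cam_to_world"]);p=T[:3,:3]@P+T[:3,3]
    return np.array([k["cx"]+k["fx"]*p[0]/-p[2],k["cy"]-k["fy"]*p[1]/-p[2]])
def ray(k,xy):
    T=np.array(k["cam_to_world"]);d=np.array([(xy[0]-k["cx"])/k["fx"],-(xy[1]-k["cy"])/k["fy"],-1])
    return T[:3,3],T[:3,:3]@d
N=np.array([-.5,0,np.cos(np.pi/6)])
def cw(c,p): # console->world
    return Ro.from_euler('z',c[2]).apply(p)+[c[0],c[1],0]
DG=np.array([0,52,102])+35*N; BT=np.array([0,-78,102])+22*N
def onplane(k,xy,c,h): # pixel -> panel coords (a: console x dir along slope, b: console y) relative to dial axis, at height h
    R=Ro.from_euler('z',c[2]); n=R.apply(N); P0=cw(c,np.array([0,52,102])+h*N)
    o,d=ray(k,xy); P=o+d*(n@(P0-o))/(n@d); q=R.inv().apply(P-P0)
    return np.array([q@[np.cos(np.pi/6),0,.5],q[1]])
E
python3 - <<'E'
from h import *
import cv2
ks={c:imaging.calibration(c) for c in ("scene","side")}
obs=[("scene",DG,(272.8,220.3)),("side",DG,(370.5,218.8)),("scene",BT,(322,223.5)),("side",BT,(338.5,194))]
# corners: bottom front (scene), top back
f=lambda c:np.concatenate([proj(ks[a],cw(c,P))-xy for a,P,xy in obs])
s=least_squares(f,[600,-80,np.pi]);c=s.x;print(c,np.round(s.fun,1))
for P in [(-90,135,50),(-90,-135,50),(90,135,154),(90,-135,154),(-90,135,0),(-90,-135,0)]:
    print(P,[np.round(proj(ks[a],cw(c,np.array(P)))) .tolist() for a in ks])
print("dial",cw(c,DG),"btn",cw(c,BT),"n",Ro.from_euler('z',c[2]).apply(N))
ims=[]
for a,(x,y) in (("scene",(274,221)),("side",(366,226))):
    im=cv2.imread(f"pics/{a}0.png")[y-30:y+30,x-40:x+40]; ims.append(cv2.resize(im,(400,300),interpolation=2))
cv2.imwrite("pics/crop1.png",np.hstack(ims))
E
```

```text
[531.85485676 -62.61051326   2.99970087] [ 0.6 -2.5  2.1  0.4 -0.5 -2.5  0.5 -3.3]
(-90, 135, 50) [[242.0, 257.0], [417.0, 257.0]]
(-90, -135, 50) [[341.0, 261.0], [352.0, 190.0]]
(90, 135, 154) [[248.0, 185.0], [352.0, 256.0]]
(90, -135, 154) [[343.0, 188.0], [290.0, 180.0]]
(-90, 135, 0) [[244.0, 268.0], [414.0, 271.0]]
(-90, -135, 0) [[340.0, 273.0], [351.0, 204.0]]
dial [ 541.82534689 -116.56270809  132.31088913] btn [553.77476798  13.05002792 121.05255888] n [ 0.49497512 -0.07070807  0.8660254 ]
```

View pics/crop1.png

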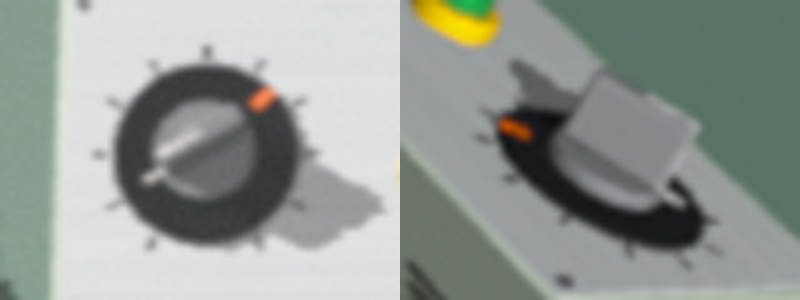

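The crop shows the pointer at about 8 o'clock, with its tip at (263,227) in the scene and (383,237) in the side view. The mark is at about 1:30, with its inner end at (284,212) and (352,223). So the dial needs roughly half a turn clockwise.

```bash
cat >> h.py <<'E'
def ang(c,k,xy,h=4):
    a,b=onplane(k,xy,c,h); return np.hypot(a,b), np.degrees(np.arctan2(-b,a)) # clockwise seen from outside? (a up-slope, -b: right when facing)
def tool(c,theta): # tool rot with z=-n, x at panel angle theta deg (a=cos,b=-sin)
    R=Ro.from_euler('z',c[2]); t=np.radians(theta)
    x=R.apply(np.cos(t)*np.array([np.cos(np.pi/6),0,.5])+np.array([0,-np.sin(t),0])); z=-R.apply(N)
    return np.column_stack([x,np.cross(z,x),z])
def go(P,Rt,msg=""):
    s=telemetry.sense();R0=Ro.from_euler('xyz',s["tcp_rot"])
    sh=R0.inv().apply(np.array(P)-s["eef_pos"])/200; tu=np.degrees((R0.inv()*Ro.from_matrix(Rt)).as_rotvec())/45
    print(msg,"turn",np.round(tu,3),"shift",np.round(sh,4),"q",np.round(s["qpos"],2),"t",s["clock"])
E
python3 - <<'E'
from h import *
c=[531.85,-62.61,2.9997]
ks={a:imaging.calibration(a) for a in ("scene","side")}
for a,p,m in (("scene",(263,227.4),(284.4,212)),("side",(383,237),(351.6,222.6))):
    print(a,"ptr",ang(c,ks[a],p),"mark",ang(c,ks[a],m))
n=Ro.from_euler('z',c[2]).apply(N)
for th in (60,90): 
    print(tool(c,th).round(2).tolist()); go(cw(c,DG)+150*n,tool(c,th),th)
E
```

```text
scene ptr (np.float64(36.88437851876577), np.float64(-123.61320246190321)) mark (np.float64(36.43267810665744), np.float64(44.133338022529685))
side ptr (np.float64(44.82879940939719), np.float64(-151.8161231586649)) mark (np.float64(35.89160037676517), np.float64(44.897310091182305))
[[-0.31, 0.81, -0.49], [0.92, 0.39, 0.07], [0.25, -0.43, -0.87]]
60 turn [0.414 0.545 0.99 ] shift [-3.0892 -2.5333 -0.1548] q [ 1.18  0.35  1.63  0.    1.16 -0.  ] t 0.9
[[0.14, 0.86, -0.49], [0.99, -0.12, 0.07], [0.0, -0.5, -0.87]]
90 turn [0.566 0.439 1.64 ] shift [-3.0892 -2.5333 -0.1548] q [ 1.18  0.35  1.63  0.    1.16 -0.  ] t 0.9
```

{"name": "step_arm", "arguments": {"moves": [[[0, 0, 0], [-1, -0.82, -0.35], 1], [[0, 0, 0], [-1, -0.82, -0.35], 1], [[0, 0, 0], [-1, -0.82, -0.35], 1], [[0, 0, 0], [-1, -0.82, -0.35], 1], [[0, 0, 0], [-1, -0.82, -0.35], 1], [[0, 0, 0], [-1, -0.82, -0.35], 1], [[0, 0, 0], [-1, -0.82, -0.35], 1]]}}

```text
clock: 1.6
eef_pos: [362.6, 347.7, 302.5]
tcp_rot: [3.14, 0.001, 2.746]
contact_force: [-0.5, 0.9, 0.2]
opening: 1.001
grasp_force: 0.0
```

{"name": "step_arm", "arguments": {"moves": [[[0, 0, 0], [-1, -0.82, 0], 1], [[0, 0, 0], [-1, -0.82, 0], 1], [[0, 0, 0], [-1, -0.82, 0], 1], [[0, 0, 0], [-1, -0.82, 0], 1], [[0, 0, 0], [-1, -0.82, 0], 1], [[0, 0, 0], [-1, -0.82, 0], 1], [[0, 0, 0], [-1, -0.82, 0], 1]]}}

```text
clock: 2.3
eef_pos: [483.6, 120.9, 300.8]
tcp_rot: [-3.142, -0.001, 2.746]
contact_force: [1.0, 0.1, -0.4]
opening: 1.001
grasp_force: 0.0
```

{"name": "step_arm", "arguments": {"moves": [[[0.2, 0.27, 0.5], [-1, -0.82, 0.1], 1], [[0.2, 0.27, 0.5], [-1, -0.82, 0.1], 1], [[0.2, 0.27, 0.5], [-1, -0.82, 0.1], 1], [[0.2, 0.27, 0.5], [-1, -0.82, 0.1], 1], [[0.2, 0.27, 0.5], [-1, -0.82, 0.1], 1], [[0.2, 0.27, 0.5], [-1, -0.82, 0.1], 1], [[0.2, 0.27, 0.5], [-1, -0.82, 0.1], 1]]}}

```text
clock: 3.0
eef_pos: [605.6, -105.8, 280.2]
tcp_rot: [-2.945, -0.176, 2.336]
contact_force: [0.1, 0.2, -0.4]
opening: 1.002
grasp_force: 0.0
```

Run:
```python
from h import *
c=[531.85,-62.61,2.9997]
n=Ro.from_euler('z',c[2]).apply(N)
for th in (45,90):go(cw(c,DG)+150*n,tool(c,th),th)
```

```text
45 turn [0.176 0.294 0.16 ] shift [-0.1272 -0.0223  0.0743] q [-0.15  0.45  1.41 -0.05  1.54 -0.92] t 3.0
90 turn [0.284 0.211 1.154] shift [-0.1272 -0.0223  0.0743] q [-0.15  0.45  1.41 -0.05  1.54 -0.92] t 3.0
```

{"name": "step_arm", "arguments": {"moves": [[[0.176, 0.294, 0.16], [-0.127, -0.022, 0.074], 1], [[0.176, 0.294, 0.16], [-0.127, -0.022, 0.074], 1], [[0.176, 0.294, 0.16], [-0.127, -0.022, 0.074], 1], [[0.176, 0.294, 0.16], [-0.127, -0.022, 0.074], 1]]}}

```text
clock: 3.4
eef_pos: [615.9, -125.9, 262.7]
tcp_rot: [-2.756, -0.36, 2.147]
contact_force: [0.3, -0.4, 1.1]
opening: 0.998
grasp_force: 0.0
```

Run:
```python
from h import *
import cv2
c=[531.85,-62.61,2.9997]
k=imaging.calibration("wrist"); im=imaging.grab_frame("wrist"); cv2.imwrite("pics/w1.png",im[:,:,::-1])
print({a:np.round(b,3).tolist() for a,b in k.items()}, telemetry.sense()["qpos"].round(2) if hasattr(telemetry.sense()["qpos"],"round") else telemetry.sense()["qpos"])
for n,P in (("dial_grip",DG),("dial_pointer",None),("index_mark",None),("start_button_top",BT)):
    print(n,[(np.round(d["xy"],1).tolist(),round(d["conf"],2)) for d in imaging.mark_of("wrist",n)][:2],"pred",None if P is None else proj(k,cw(c,P)))
```

```text
{'fx': 277.685, 'fy': 277.685, 'cx': 319.845, 'cy': 199.132, 'cam_to_world': [[0.705, -0.631, 0.322, 649.598], [0.615, 0.771, 0.164, -76.948], [-0.352, 0.083, 0.932, 412.858], [0.0, 0.0, 0.0, 1.0]]} [-0.19  0.64  1.21 -0.03  1.82 -0.84]
dial_grip [([319.3, 187.9], 0.82)] pred [318.44781178 185.98151333]
dial_pointer [([313.4, 211.1], 0.66)] pred None
index_mark [([318.8, 149.2], 0.97)] pred None
start_button_top [([414.8, 99.1], 0.72), ([563.7, 58.8], 0.17)] pred [407.15368457  97.15657119]
```

View pics/w1.png

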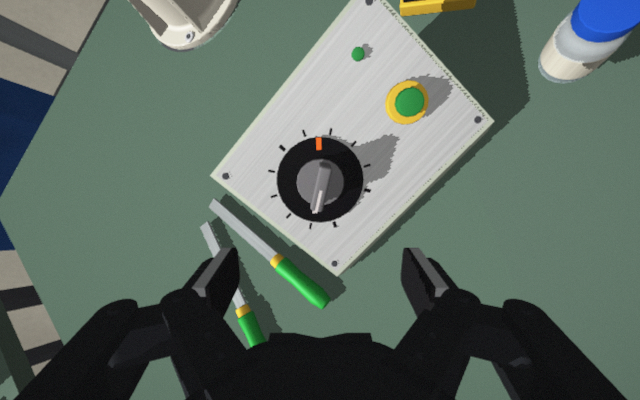

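The wrist view is clear. The ring centre is near (320,180), the orange mark at (319,143), the white pointer near (317,210) and the button at (408,101). The panel corners are at (210,177), (337,277) and (493,121).

```bash
cat >> h.py <<'E'
import cv2
def orange(im):
    h=cv2.cvtColor(im,cv2.COLOR_BGR2HSV); m=(h[...,0]<13)&(h[...,1]>170)&(h[...,2]>120)
    return m
E
python3 - <<'E'
from h import *
im=cv2.imread("pics/w1.png");k=imaging.calibration("wrist")
sub=im[120:240,260:380]; 
dark=(sub.max(2)<60).astype(np.uint8)|orange(sub).astype(np.uint8)
cs,_=cv2.findContours(dark,0,2); ct=max(cs,key=cv2.contourArea); e=cv2.fitEllipse(cv2.convexHull(ct)); rc=np.array(e[0])+[260,120]; print("ring",rc,e[1])
om=orange(im)[120:240,260:380]; ys,xs=np.nonzero(om);mc=np.array([xs.mean()+260,ys.mean()+120]);print("orange",mc,len(xs))
ym=cv2.inRange(cv2.cvtColor(im,cv2.COLOR_BGR2HSV),(22,170,120),(33,255,255)); ym[:75]=0; ym[130:]=0; ym[:,:380]=0
cs,_=cv2.findContours(ym,0,2); ye=cv2.fitEllipse(cv2.convexHull(max(cs,key=cv2.contourArea)));print("yellow",ye)
RC=np.array([0,52,102])+4*N; YC=np.array([0,-78,102])+9*N
obs=[(RC,rc),(YC,np.array(ye[0])),((90,135,154),(210,177)),((-90,135,50),(337,277)),((-90,-135,50),(493,121))]
s=least_squares(lambda c:np.concatenate([proj(k,cw(c,np.array(P)))-xy for P,xy in obs]),[532,-62,3.]);c=s.x;print(c,s.fun.round(1))
print("mark",ang(c,k,mc)); print("ringc",onplane(k,rc,c,4))
for y in range(196,224):
    print(y,''.join(f"{v:4d}" for v in im[y,304:336].min(1)))
E
```

```text
ring [319.79648972 179.06258392] (83.87157440185547, 85.509765625)
orange [318.5        143.32432432] 74
yellow ((406.55108642578125, 101.84192657470703), (39.92570114135742, 44.16259002685547), 39.33148193359375)
[533.5963149  -64.66813834   3.0552005 ] [ 1.7  3.6 -5.  -4.5  0.5 -1.4 -0.1  0.1  2.9  2.4]
mark (np.float64(46.64261733929567), np.float64(43.46221226987606))
ringc [ 4.46901575 -1.94597014]
196  121 121 122 121 118 120 120 122 125 146 146 132 122 130 189 209 206 154 113 107  85  67  68  73  71  70  73  72  73  73  72  70
197  121 124 120 122 118 123 122 122 130 146 141 128 122 146 193 210 191 139 113 102  81  64  70  74  70  71  73  72  68  85  89  94
198  122 127 120 120 120 121 120 122 135 147 134 128 123 162 199 210 178 130 113  99  76  67  71  71  74  72  70  71  85 109 118 115
199   95 117 121 119 119 120 119 120 141 145 133 124 117 178 207 210 165 118 109  95  71  66  70  71  84  93  93  95 107 118 104  91
200   32  72 109 121 120 119 121 122 144 145 131 125 127 190 209 206 153 110 108  89  65  66  72  86 110 119 118 120 117 106  69  29
201   25  21  69 103 122 126
[... 2330 characters left out ...]
 24  23  18  19  22  23  22  20  51
219  121 101  59  44  27  24  23  25  23  24  23  24  23  22  25  27  24  23  22  23  20  27  24  21  25  21  22  21  50  62 104 142
220  193 176 144 130 104  90  61  31  24  21  24  24  25  25  25  24  24  18  22  21  23  23  26  35  41  57  63 101 136 148 162 186
221  192 196 193 194 176 168 146 124 106  94  90  92  75  64  64  50  42  40  57  67  82  90 108 127 131 141 144 176 177 161 113 149
222  192 192 194 193 192 186 170 170 172 174 172 168 155 146 140 128 128 132 143 149 161 168 186 197 193 196 190 192 143  57  21  85
223  193 193 193 193 196 170 100  77 173 198 193 194 191 190 191 192 197 198 197 194 193 192 195 195 193 192 193 193 146  64  20  67
```

Run:
```python
from h import *
ks={a:imaging.calibration(a) for a in ("scene","side","wrist")}
im=cv2.imread("pics/scene0.png")[195:250,245:305]
d=((im.max(2)<75)|orange(im)).astype(np.uint8); d=cv2.morphologyEx(d,cv2.MORPH_OPEN,np.ones((3,3),np.uint8))
cs,_=cv2.findContours(d,0,2); e=cv2.fitEllipse(cv2.convexHull(max(cs,key=cv2.contourArea)));rs=np.array(e[0])+[245,195];print(rs,e[1])
U=np.array([np.cos(np.pi/6),0,.5])
def D(p,h):return np.array([0,52,102])+p[3]*U+h*N
def B(p,h):return np.array([0,-78,102])+p[4]*U+h*N
C=lambda *v:(lambda p:np.array(v,float))
obs=[("wrist",lambda p:D(p,4),(319.8,179.06)),("wrist",lambda p:B(p,8),(406.6,101.8)),("wrist",C(90,135,154),(210,177)),("wrist",C(-90,135,50),(337,277)),("wrist",C(-90,-135,50),(493,121)),
("scene",lambda p:D(p,4),rs),("scene",lambda p:B(p,8),(322,226)),("scene",C(90,135,154),(246,188)),("scene",C(-90,135,50),(245,260)),("scene",C(-90,-135,50),(343,260)),("scene",C(90,-135,154),(342,187)),
("side",lambda p:D(p,35),(370.5,218.8)),("side",C(-90,135,50),(416,256)),("side",C(90,-135,154),(289,185)),("side",C(90,135,154),(355,256))]
f=lambda p:np.concatenate([proj(ks[a],cw(p,P(p)))-xy for a,P,xy in obs])
s=least_squares(f,[532,-62,3.,0,0],loss="soft_l1");p=s.x;print(p);
for o,v in zip(obs,f(p).reshape(-1,2).round(1)):print(o[0],o[2],v)
```

```text
[274.89375687 221.40019798] (33.66824722290039, 34.66680145263672)
[531.64708566 -63.42695471   3.06210281   2.90016606 -10.53893306]
wrist (319.8, 179.06) [-0.4  0.4]
wrist (406.6, 101.8) [0.2 0.2]
wrist (210, 177) [ 0.2 -2.3]
wrist (337, 277) [ 0.2 -1.3]
wrist (493, 121) [ 1.9 -0.3]
scene [274.89375687 221.40019798] [-0.6 -0.9]
scene (322, 226) [-0.6 -1.3]
scene (246, 188) [-0.4 -1.6]
scene (245, 260) [-2.  -0.9]
scene (343, 260) [-0.4 -1.4]
scene (342, 187) [-1.  -0.7]
side (370.5, 218.8) [ 2.3 -0.2]
side (416, 256) [ 2.2 -2. ]
side (289, 185) [-0.8 -2.6]
side (355, 256) [2.7 0. ]
```

```bash
cat >> h.py <<'E'
C=[531.65,-63.43,3.0621]; U=np.array([np.cos(np.pi/6),0,.5])
DA=np.array([0,52,102])+2.9*U; BA=np.array([0,-78,102])-10.5*U; NW=Ro.from_euler('z',C[2]).apply(N)
def ang(k,xy,h=4):
    a,b=onplane(k,xy,C,h); a-=2.9; return np.round([np.hypot(a,b),np.degrees(np.arctan2(-b,a))],2)
E
python3 - <<'E'
from h import *
k=imaging.calibration("wrist");ks=imaging.calibration("scene")
print("mark",ang(k,(318.5,143.3)),"inner",ang(k,(318.7,149.5)),"tip",ang(k,(314,213)),"line",ang(k,(316.5,209),46),ang(k,(319,196.5),46))
print("scene",ang(ks,(263,227.4)),ang(ks,(284.4,212)))
for th in(30,38,45):go(cw(C,DA+80*N),tool(C,th),th)
E
```

```text
mark [42.75 46.81] inner [35.65 46.91] tip [  42.88 -122.95] line [  23.84 -122.17] [   9.63 -124.02]
scene [  36.39 -122.52] [36.78 48.59]
30 turn [ 0.034 -0.018 -0.4  ] shift [0.0022 0.0109 0.5302] q [-0.19  0.64  1.2  -0.03  1.82 -0.84] t 3.65
38 turn [ 0.033 -0.02  -0.222] shift [0.0022 0.0109 0.5302] q [-0.19  0.64  1.2  -0.03  1.82 -0.84] t 3.65
45 turn [ 0.031 -0.022 -0.067] shift [0.0022 0.0109 0.5302] q [-0.19  0.64  1.2  -0.03  1.82 -0.84] t 3.65
```

{"name": "step_arm", "arguments": {"moves": [[[0.03, -0.024, 0.2], [0.002, 0.011, 0.53], 0.1], [[0.03, -0.024, 0.2], [0.002, 0.011, 0.53], 0.1], [[0.03, -0.024, 0.2], [0.002, 0.011, 0.53], 0.1], [[0.03, -0.024, 0.2], [0.002, 0.011, 0.53], 0.1], [[0.03, -0.024, 0.2], [0.002, 0.011, 0.53], 0.1]]}}

```text
clock: 4.15
eef_pos: [566.5, -119.3, 173.1]
tcp_rot: [-2.69, -0.277, 2.002]
contact_force: [0.4, 0.1, 0.2]
opening: 0.547
grasp_force: 0.0
```

Run:
```python
from h import *
k=imaging.calibration("wrist");im=imaging.grab_frame("wrist");cv2.imwrite("pics/w2.png",im[:,:,::-1])
print(proj(k,cw(C,DA+46*N)),proj(k,cw(C,DA+4*N)))
go(cw(C,DA+19*N),tool(C,57.2)); print(telemetry.sense()["contact_force"])
```

```text
[317.6565326  224.17607276] [318.05476847 205.22394294]
 turn [ 0.    -0.001  0.003] shift [ 0.008  -0.0035  0.3117] q [-0.18  0.64  1.41 -0.05  1.61 -0.66] t 4.2
[ 0.35435862 -0.17907388  0.57479833]
```

View pics/w2.png

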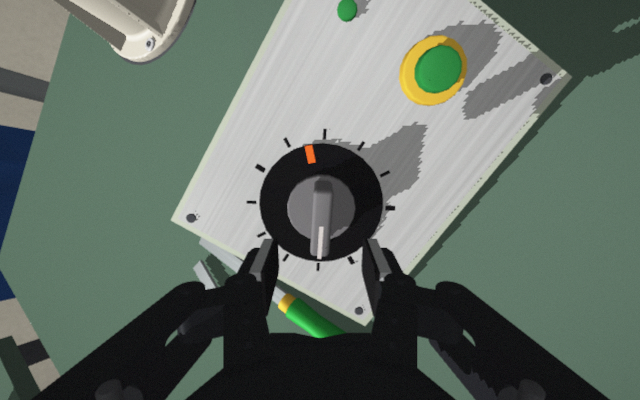

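The bar is upright in the wrist view, in line with the tool. The ring centre, near (321,202), sits a few pixels off the prediction (318,205), so I'll refine.

Run:
```python
from h import *
k=imaging.calibration("wrist");im=cv2.imread("pics/w2.png")
sub=im[135:240,250:400];d=((sub.max(2)<60)|orange(sub)).astype(np.uint8);d[:,:8]=0
d=cv2.morphologyEx(d,cv2.MORPH_OPEN,np.ones((5,5),np.uint8))
cs,_=cv2.findContours(d,0,2);h=cv2.convexHull(max(cs,key=cv2.contourArea))[:,0]
h=h[h[:,1]<100];e=cv2.fitEllipseDirect(h.astype(np.float32));rc=np.array(e[0])+[250,135];print(rc,e[1])
a,b=onplane(k,rc,C,4);a-=2.9;print("offset a,b",a,b)
R=Ro.from_euler('z',C[2]);w=R.apply(a*U+np.array([0,b,0]));print("in tool",Ro.from_euler('xyz',telemetry.sense()["tcp_rot"]).inv().apply(w),"world",w)
m=orange(im)[120:200,250:380];ys,xs=np.nonzero(m);print("mark px",xs.mean()+250,ys.mean()+120)
for y in (158,165,172,176,190,200,210,222,232,244,248,252,256):print(y,''.join(f"{v:4d}" for v in im[y,306:336].min(1)))
```

```text
[320.99461365 202.05567932] (117.30921936035156, 122.437255859375)
offset a,b -0.8517641612860483 -3.5499250079291462
in tool [2.51676538 2.64449485 0.00296196] world [ 1.01721585  3.48013881 -0.42588208]
mark px 309.8486842105263 153.82236842105263
158   26  36  41  42  48  44  44  42  37  28  23  19  14  21  24  24  25  23  23  24  27  22  24  26  24  25  24  21  25  23
165   23  22  22  19  20  22  23  25  25  23  29  23  26  24  22  21  20  20  21  25  25  23  23  22  24  27  23  22  25  23
172   23  25  23  23  22  22  22  19  24  17  16  16  15  17  14  18  17  16  16  22  13  12  12  14  16  16  16  17  17  12
176   28  25  28  34  38  44  50  59  65  68  78  88  91  85  72  66  67  66  62  60  63  64  62  62  53  42  38  29  19  14
190  118 117 116 116 117 118 115 107  87  80  76  68  65  66  62  62  63  64  61  61  58  57  59  59  58  52  56  65  71  71
200  116 116 117 119 122 117 117 135 145 139 132 125 125 124 123 125 120 120 116 120 112 113 113 107  93  71  59  62  70  71
210  116 118 119 119 118 118 129 145 143 132 128 123 123 122 122 120 118 115 113 114 112 111 103  95  75  60  62  73  70  71
222  120 116 117 120 121 120 144 144 136 126 123 123 122 120 118 118 116 115 113 114 110 107  94  79  63  62  67  73  73  70
232  117 119 117 116 120 133 146 139 131 124 121 121 153 194 208 208 201 149 113 108 106  95  84  66  60  66  68  69  84 107
244   25  23  23  20 105 144 146 135 124 121 120 136 187 205 203 205 153 107 109 106  97  83  68  43  25  20  23  24  25  22
248   25  21  20  35 112 146 141 132 124 122 118 148 194 206 207 188 138 111 105  90  85  79  65  40  23  22  25  24  23  21
252   25  23  23  18 105 140 137 125 120 120 117 168 201 208 206 177 129 110 109  99  86  71  56  35  24  21  23  22  22  24
256   21  23  24  23  23  22  25  34  39  34  42 173 205 207 205 148  85  76  78  58  44  31  25  26  22  23  26  22  22  22
```

Run:
```python
from h import *
k=imaging.calibration("wrist");s=telemetry.sense();R0=Ro.from_euler('xyz',s["tcp_rot"])
T=np.array(k["cam_to_world"]);print("cam in tool",R0.inv().apply(T[:3,3]-s["eef_pos"]),R0.as_matrix().T@T[:3,:3])
for d in(-20,0,34,76):print(d,proj(k,np.array(s["eef_pos"])+R0.apply([0,0,d])))
```

```text
cam in tool [  74.2490775     1.08876817 -143.51218223] [[-1.45864887e-03  9.56227270e-01  2.92621393e-01]
 [ 9.99998936e-01  1.39094030e-03  4.39449310e-04]
 [ 1.31945251e-05  2.92621723e-01 -9.56228282e-01]]
-20 [317.9010768  268.35396544]
0 [318.1354002  249.80201052]
34 [318.42632129 226.76907861]
76 [318.6729425  207.24347631]
```

{"name": "step_arm", "arguments": {"moves": [[[0, 0, 0], [0.018, 0.006, 0.05], 0.1], [[0, 0, 0], [0.018, 0.006, 0.13], 0.1], [[0, 0, 0], [0.018, 0.006, 0.21], 0.1], [[0, 0, 0], [0.018, 0.006, 0.27], 0.1], [[0, 0, 0], [0.018, 0.006, 0.31], 0.1], [[0, 0, 0], [0.018, 0.006, 0.31], 0.1], [[0, 0, 0], [0.018, 0.006, 0.31], 0.1]]}}

```text
clock: 4.9
eef_pos: [533.4, -112.8, 118.2]
tcp_rot: [-2.687, -0.278, 2.001]
contact_force: [0.7, 0.6, 0.8]
opening: 0.549
grasp_force: 0.0
```

{"name": "step_arm", "arguments": {"moves": [[[0, 0, 0], [0, 0, 0], -1], [[0, 0, 0], [0, 0, 0], -1], [[0, 0, 0], [0, 0, 0], -1], [[0, 0, 0], [0, 0, 0], -1], [[0, 0, 0], [0, 0, 0], -1], [[0, 0, 0], [0, 0, 0], -1], [[0, 0, 0], [0, 0, 0], -1], [[0, 0, 0], [0, 0, 0], -1]], "squeeze": 25}}

```text
clock: 5.7
eef_pos: [533.5, -112.9, 118.3]
tcp_rot: [-2.687, -0.278, 2.001]
contact_force: [1.7, -1.3, 5.6]
opening: 0.158
grasp_force: 25.7
```

{"name": "step_arm", "arguments": {"moves": [[[0, 0, 0.15], [0, 0, 0], -1], [[0, 0, 0.3], [0, 0, 0], -1], [[0, 0, 0.45], [0, 0, 0], -1], [[0, 0, 0.6], [0, 0, 0], -1], [[0, 0, 0.75], [0, 0, 0], -1], [[0, 0, 0.9], [0, 0, 0], -1], [[0, 0, 1], [0, 0, 0], -1], [[0, 0, 1], [0, 0, 0], -1]]}}

```text
clock: 6.5
eef_pos: [535.3, -112.7, 117.3]
tcp_rot: [-2.628, 0.105, 1.305]
contact_force: [8.9, -0.3, -2.9]
opening: 0.161
grasp_force: 25.4
```

Run:
```python
from h import *
s=telemetry.sense();R0=Ro.from_euler('xyz',s["tcp_rot"]);print(s["qpos"],R0.inv().apply(s["contact_force"]),s["wrist_torque"])
go(s["eef_pos"],tool(C,57.2))
```

```text
[-0.17983756  0.6535653   1.52655594 -0.04871638  1.48287467  0.13082385] [ 2.32029345  8.87404388 -1.91193288] [-0.08258178 -1.72261691 -0.15229184]
 turn [ 1.000e-03 -2.000e-03 -1.001e+00] shift [0. 0. 0.] q [-0.18  0.65  1.53 -0.05  1.48  0.13] t 6.5
```

{"name": "step_arm", "arguments": {"moves": [[[0, 0, 0.15], [0, 0.01, 0], -1], [[0, 0, 0.3], [0, 0.01, 0], -1], [[0, 0, 0.45], [0, 0.01, 0], -1], [[0, 0, 0.6], [0, 0.01, 0], -1], [[0, 0, 0.75], [0, 0.01, 0], -1], [[0, 0, 0.9], [0, 0.01, 0], -1], [[0, 0, 1], [0, 0.01, 0], -1], [[0, 0, 1], [0, 0.01, 0], -1]]}}

```text
clock: 7.3
eef_pos: [536.8, -114.0, 116.4]
tcp_rot: [-2.839, 0.434, 0.559]
contact_force: [7.6, -3.1, -2.3]
opening: 0.155
grasp_force: 25.4
```

{"name": "step_arm", "arguments": {"moves": [[[0, 0, 0.15], [0, 0, 0], -1], [[0, 0, 0.3], [0, 0, 0], -1], [[0, 0, 0.45], [0, 0, 0], -1], [[0, 0, 0.6], [0, 0, 0], -1], [[0, 0, 0.75], [0, 0, 0], -1], [[0, 0, 0.9], [0, 0, 0], -1], [[0, 0, 1], [0, 0, 0], -1], [[0, 0, 1], [0, 0, 0], -1]]}}

```text
clock: 8.1
eef_pos: [536.8, -116.0, 116.3]
tcp_rot: [3.017, 0.509, -0.326]
contact_force: [7.2, -12.1, -3.9]
opening: 0.158
grasp_force: 25.2
```

{"name": "step_arm", "arguments": {"moves": [[[0, 0, 0.15], [0, 0, 0], -1], [[0, 0, 0.3], [0, 0, 0], -1], [[0, 0, 0.45], [0, 0, 0], -1], [[0, 0, 0.6], [0, 0, 0], -1], [[0, 0, 0.7], [0, 0, 0], -1], [[0, 0, 0.7], [0, 0, 0], -1]]}}

```text
clock: 8.7
eef_pos: [536.1, -117.1, 116.7]
tcp_rot: [2.758, 0.367, -0.915]
contact_force: [3.8, -16.5, -0.7]
opening: 0.163
grasp_force: 25.4
```

Run:
```python
from h import *
s=telemetry.sense();R0=Ro.from_euler('xyz',s["tcp_rot"]);print(s["qpos"],R0.inv().apply(s["contact_force"]))
go(s["eef_pos"],tool(C,226.8))
ims=[]
for a in("wrist","scene"):
    im=imaging.grab_frame(a);cv2.imwrite(f"pics/{a}3.png",im[:,:,::-1])
    ims.append(im[:,:,::-1])
cv2.imwrite("pics/c3.png",np.hstack([cv2.resize(ims[0][100:300,220:420],(400,400),interpolation=2),cv2.resize(ims[1][191:251,244:304],(400,400),interpolation=2)]))
```

```text
[-0.18261173  0.65682811  1.52258743 -0.05655646  1.48409879  2.25111134] [14.585054    8.33225758 -1.91229496]
 turn [ 0.005 -0.004  0.066] shift [0. 0. 0.] q [-0.18  0.66  1.52 -0.06  1.48  2.25] t 8.7
```

View pics/c3.png

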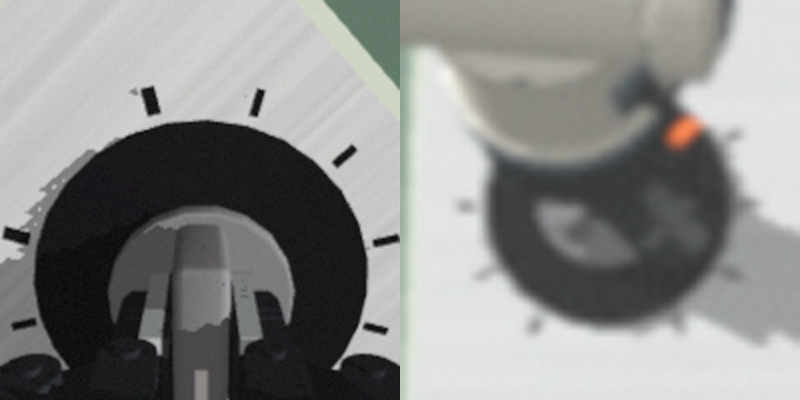

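{"name": "step_arm", "arguments": {"moves": [[[0, 0, 0.066], [0.008, 0.005, 0], -1], [[0, 0, 0.066], [0.016, 0.009, 0], -1], [[0, 0, 0.066], [0.016, 0.009, 0], -1], [[0, 0, 0.066], [0.016, 0.009, 0], -1]]}}

```text
clock: 9.2
eef_pos: [536.1, -117.4, 116.6]
tcp_rot: [2.742, 0.354, -0.964]
contact_force: [4.6, -3.8, 5.3]
opening: 0.158
grasp_force: 26.0
```

{"name": "step_arm", "arguments": {"moves": [[[0, 0, 0], [0, 0, 0], 0.1], [[0, 0, 0], [0, 0, 0], 0.1], [[0, 0, 0], [0, 0, 0], 0.1], [[0, 0, 0], [0, 0, 0], 0.1], [[0, 0, 0], [0, 0, -0.3], 0.1], [[0, 0, 0], [0, 0, -0.6], 0.1], [[0, 0, 0], [0, 0, -0.6], 0.1], [[0, 0, 0], [0, 0, -0.6], 0.1]]}}

```text
clock: 10.0
eef_pos: [598.0, -122.0, 222.5]
tcp_rot: [2.745, 0.351, -0.963]
contact_force: [0.4, 0.9, -0.2]
opening: 0.55
grasp_force: 0.0
```

Run:
```python
from h import *
go(cw(C,DA+19*N),tool(C,226.8))
im=imaging.grab_frame("wrist");cv2.imwrite("pics/w4.png",im[:,:,::-1])
for n in("dial_pointer","index_mark","dial_grip"):print(n,[(np.round(d["xy"],1).tolist(),round(d["conf"],2)) for d in imaging.mark_of("wrist",n)][:2])
cv2.imwrite("pics/c4.png",cv2.resize(im[80:280,220:420,::-1],(600,600),interpolation=2))
```

```text
turn [-0.001  0.001  0.006] shift [-0.0174  0.0111  0.6039] q [-0.18  0.64  1.29 -0.05  1.73  2.29] t 10.0
dial_pointer [([323.4, 226.4], 0.94)]
index_mark [([323.0, 225.0], 0.98)]
dial_grip [([317.3, 202.3], 0.7)]
```

View pics/c4.png

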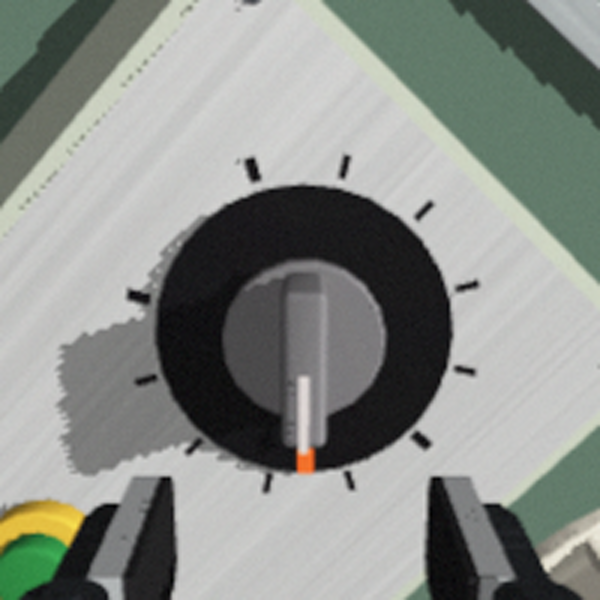

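The pointer lines up with the orange mark: the white line is at about crop (303,445) and the orange at (305,460). I'll put a number on the offset and plan the button approach.

Run:
```python
from h import *
im=cv2.imread("pics/w4.png").astype(int);k=imaging.calibration("wrist")
for y in range(224,239):
    r_=im[y,312:332]; print(y,' '.join(f"{v[2]-v[0]:4d}/{v[0]:3d}" for v in r_[4:16]))
# button location
b=cv2.cvtColor(im.astype(np.uint8),cv2.COLOR_BGR2HSV)
print("btn pred",proj(k,cw(C,BA+22*N)))
print([(np.round(d["xy"],1).tolist(),round(d["conf"],2)) for d in imaging.mark_of("wrist","start_button_top")][:2])
go(cw(C,BA+82*N),tool(C,180)); go(cw(C,BA+150*N),tool(C,90),"90")
```

```text
224   -2/ 86   -1/108    0/117    6/172   10/203   11/209    7/187    2/144    1/131    1/133    0/143    0/157
225   -1/108    0/116   -1/119    6/172    8/205   11/209    8/186    4/143    2/131   -2/137   -1/144   -2/158
226   -2/103    1/112    0/120    7/172   10/203   10/211    8/185    3/145   -1/130   -2/135    0/145    1/155
227    0/ 89    1/103    3/113    7/166    9/203   10/211    7/183    3/140   -1/124   -2/128    0/138    0/139
228   -2/ 79    0/ 83   -1/ 87    8/158   10/202   11/209    7/181   13/123    9/ 93    0/ 97   -1/104   -1/ 81
229    2/ 31   -1/ 40   14/ 47   29/144   15/202    9/211   36/168  103/ 87   75/ 54    7/ 47   -1/ 43   -1/ 32
230   -4/ 20    0/ 19   38/ 25   81/119   46/180   28/197   88/143  175/ 63  140/ 34   24/ 25   -1/ 27    2/ 24
231   -1/ 27   -2/ 24   39/ 26  133/ 75  115/119  101/132  147/ 90  191/ 49  140/ 31   23/ 27    0/ 25    0/ 24
232   -2/ 20   -1/ 26   40/ 22  181/ 38  197/ 44  198/ 43  198/ 43  199/ 42  142/ 29   24/ 23    1/ 24    0/ 23
233    0/ 24   -3/ 26   40/ 24  181/ 39  198/ 43  199/ 42  198/ 43  199/ 42  141/ 31   23/ 2
[... 160 characters left out ...]
24  182/ 37  198/ 43  198/ 43  196/ 46  199/ 42  141/ 33   24/ 23    1/ 26    1/ 24
236   -2/ 46    1/ 35   24/ 33  179/ 39  199/ 42  196/ 45  199/ 42  198/ 43  139/ 38   19/ 54    1/ 64    0/ 68
237    0/ 91    0/112    1/124  107/106  137/ 97  136/ 98  137/ 96  134/100   73/118    9/142    1/152    0/154
238    3/151    2/181    3/195   24/181   37/170   37/171   37/172   35/174   12/192    2/201    1/202    1/201
btn pred [227.4269431  275.60749266]
[([231.9, 272.7], 0.8)]
 turn [ 0.002  0.011 -1.034] shift [-0.4369 -0.4906  0.2624] q [-0.18  0.64  1.3  -0.05  1.73  2.29] t 10.25
90 turn [-0.008  0.012 -3.034] shift [-0.4393 -0.4889 -0.0776] q [-0.18  0.64  1.3  -0.05  1.73  2.29] t 10.25
```

{"name": "step_arm", "arguments": {"moves": [[[0, 0, -1], [-0.437, -0.49, 0], -1], [[0, 0, -1], [-0.437, -0.49, 0], -1], [[0, 0, -1], [-0.437, -0.49, 0], -1], [[0, 0.01, -1], [-0.437, -0.49, 0.15], -1], [[0, 0.01, -1], [-0.437, -0.49, 0.26], -1], [[0, 0.01, -1], [-0.437, -0.49, 0.26], -1], [[0, 0.01, -1], [-0.437, -0.49, 0.26], -1], [[0, 0.01, -1], [-0.437, -0.49, 0.26], -1]]}}

```text
clock: 11.05
eef_pos: [589.2, 9.9, 169.3]
tcp_rot: [3.123, 0.522, -0.113]
contact_force: [0.1, -0.7, -0.1]
opening: -0.004
grasp_force: 0.0
```

Run:
```python
from h import *
k=imaging.calibration("wrist");im=imaging.grab_frame("wrist")[:,:,::-1].copy();cv2.imwrite("pics/w5.png",im)
s=telemetry.sense();R0=Ro.from_euler('xyz',s["tcp_rot"])
print("pred",proj(k,cw(C,BA+22*N)),"tool axis",proj(k,np.array(s["eef_pos"])+R0.apply([0,0,60])),"tcp",proj(k,np.array(s["eef_pos"])))
print([(np.round(d["xy"],1).tolist(),round(d["conf"],2)) for d in imaging.mark_of("wrist","start_button_top")][:2])
go(cw(C,BA+32*N),tool(C,180)); print(s["opening"])
```

```text
pred [319.92404654 215.33199975] tool axis [320.44943774 215.54605624] tcp [320.75972746 252.07961328]
[([320.7, 214.4], 0.71), ([558.5, 160.4], 0.51)]
 turn [ 0.002 -0.003 -0.036] shift [-0.0038 -0.0019  0.2631] q [-0.01  0.66  1.39  0.03  1.62  1.66] t 11.15
-0.006900270352876651
```

View pics/w5.png

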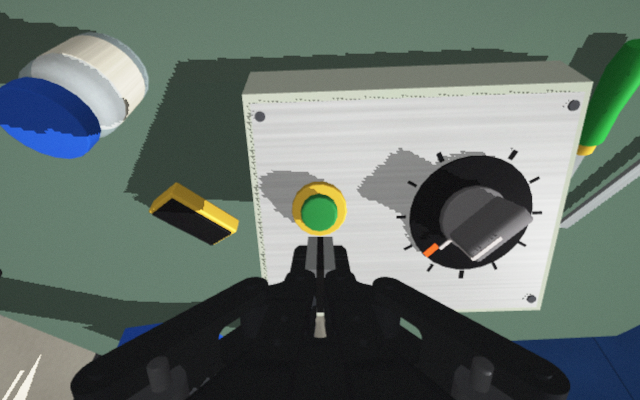

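The button is at (319,212), straight ahead of the shut fingertips, and the pointer still stands on the mark near (437,247). I'll descend slowly.

{"name": "step_arm", "arguments": {"moves": [[[0, 0, 0], [0.008, -0.002, 0.1], -1], [[0, 0, 0], [0.008, -0.002, 0.2], -1], [[0, 0, 0], [0.008, -0.002, 0.26], -1], [[0, 0, 0], [0.008, -0.002, 0.275], -1], [[0, 0, 0], [0.008, -0.002, 0.28], -1], [[0, 0, 0], [0.008, -0.002, 0.285], -1], [[0, 0, 0], [0.008, -0.002, 0.285], -1]]}}

```text
clock: 11.85
eef_pos: [563.2, 12.4, 119.9]
tcp_rot: [3.124, 0.52, -0.111]
contact_force: [-0.3, -0.7, 0.4]
opening: -0.0
grasp_force: 0.0
```

{"name": "step_arm", "arguments": {"moves": [[[0, 0, 0], [0, 0, 0.005], -1], [[0, 0, 0], [0, 0, 0.01], -1], [[0, 0, 0], [0, 0, 0.015], -1], [[0, 0, 0], [0, 0, 0.015], -1]]}}

```text
clock: 12.25
eef_pos: [560.9, 12.5, 116.7]
tcp_rot: [3.124, 0.522, -0.111]
contact_force: [0.4, -0.4, -1.1]
opening: -0.006
grasp_force: 0.0
```

{"name": "step_arm", "arguments": {"moves": [[[0, 0, 0], [0, 0, 0.005], -1], [[0, 0, 0], [0, 0, 0.01], -1], [[0, 0, 0], [0, 0, 0.015], -1], [[0, 0, 0], [0, 0, 0.015], -1]]}}

```text
clock: 12.65
eef_pos: [559.4, 12.6, 114.1]
tcp_rot: [3.124, 0.522, -0.111]
contact_force: [0.0, -0.0, 0.5]
opening: 0.001
grasp_force: 0.0
```

{"name": "step_arm", "arguments": {"moves": [[[0, 0, 0], [0, 0, 0.005], -1], [[0, 0, 0], [0, 0, 0.01], -1], [[0, 0, 0], [0, 0, 0.01], -1]]}}

```text
clock: 12.95
eef_pos: [558.7, 12.7, 112.6]
tcp_rot: [3.124, 0.521, -0.111]
contact_force: [0.8, -0.7, 2.4]
opening: 0.005
grasp_force: 1.2
```

{"name": "step_arm", "arguments": {"moves": [[[0, 0, 0], [0, 0, 0.005], -1], [[0, 0, 0], [0, 0, 0.01], -1], [[0, 0, 0], [0, 0, 0.01], -1]]}}

```text
clock: 13.25
eef_pos: [557.7, 12.8, 110.8]
tcp_rot: [3.124, 0.521, -0.111]
contact_force: [1.3, 0.0, 4.6]
opening: -0.002
grasp_force: 1.9
```

{"name": "step_arm", "arguments": {"moves": [[[0, 0, 0], [0, 0, 0.005], -1], [[0, 0, 0], [0, 0, 0.01], -1], [[0, 0, 0], [0, 0, 0.01], -1]]}}

```text
clock: 13.55
eef_pos: [556.7, 12.8, 109.1]
tcp_rot: [3.124, 0.521, -0.111]
contact_force: [1.6, 0.2, 5.1]
opening: -0.002
grasp_force: 2.6
```

{"name": "step_arm", "arguments": {"moves": [[[0, 0, 0], [0, 0, 0.005], -1], [[0, 0, 0], [0, 0, 0.008], -1], [[0, 0, 0], [0, 0, 0.008], -1]]}}

```text
clock: 13.85
eef_pos: [556.3, 12.9, 108.3]
tcp_rot: [3.124, 0.521, -0.111]
contact_force: [2.7, -0.6, 9.6]
opening: 0.003
grasp_force: 4.4
```

{"name": "step_arm", "arguments": {"moves": [[[0, 0, 0], [0, 0, 0.002], -1], [[0, 0, 0], [0, 0, 0.002], -1], [[0, 0, 0], [0, 0, -0.1], -1], [[0, 0, 0], [0, 0, -0.3], -1], [[0, 0, 0], [0, 0, -0.5], -1], [[0, 0, 0], [0, 0, -0.5], -1], [[0, 0, 0], [0, 0, -0.5], -1], [[0, 0, 0], [0, 0, -0.5], -1]]}}

```text
clock: 14.65
eef_pos: [604.2, 9.2, 192.9]
tcp_rot: [3.124, 0.524, -0.111]
contact_force: [-1.0, 0.7, -0.1]
opening: 0.003
grasp_force: 0.0
```

Run:
```python
from h import *
im=imaging.grab_frame("wrist")[:,:,::-1].copy();cv2.imwrite("pics/w6.png",im)
print(telemetry.sense()["contact_force"])
```

```text
[-0.10978058  0.17691704 -0.67096425]
```

View pics/w6.png

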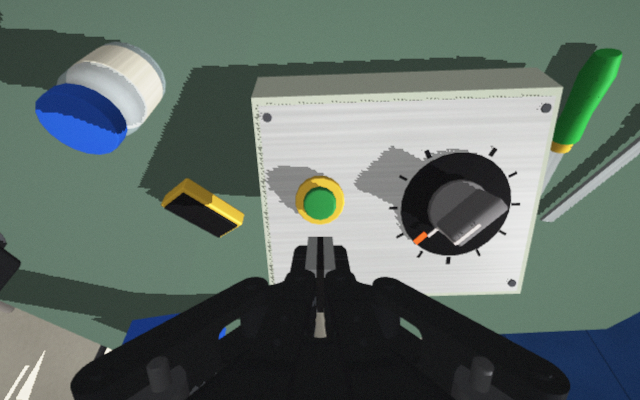

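The button is up at (319,203), the pointer is on the mark at (424,236), and the arm is clear of everything.

```bash
python3 -c "
from rig import r
print(r.sign_off())"
```

```text
the job is handed in; nothing more can be done
None
```

I turned the dial clockwise until its pointer stood about 0.8 mm from the middle of the orange mark and let go, then pressed the start button to its stop at about 10 N and let it come up; I handed the job in with the arm clear, but sign-off gave no verdict.

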